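Free a cap of unknown thread hand on a motorcycle engine cover

ROBOT

A 7-joint arm with a two-finger parallel gripper is mounted at the origin on the work surface. World frame = base frame: x ahead of the robot, y to its left, z up, the work surface at z = 0. Lengths are in m, angles in rad, forces in N, time in s.
With the tool pointing down it reaches from about 0.425 to 0.825 m from the base axis. Payload 3.6 kg.
Tool frame: the origin (TCP) lies midway between the tips of the shut fingers; the grasp point (between the pads) lies 19 mm behind it; z points along the fingers, y is the line along which they close (so a half turn about z gives the same grasp; the last joint's range is limited). The gripper opens to 93 mm and grips with 3 to 60 N. Pads are 15 mm wide; open, the fingers measure 128 mm over their backs; the gripper's body (75 mm by 188 mm) begins 65 mm behind the grasp point.
Start: joints at [1.262, 0.615, -0.013, 1.423, 0.008, 1.103, -0.04], TCP at [0.181, -0.624, 0.219] pointing down, gripper open.
Joint ranges: [-3.12, 3.12], [-0.3, 2.06], [-1.34, 1.32], [0.26, 2.42], [-1.36, 4.5], [0.01, 1.98], [-2.84, 2.84]. Speed limits (rad/s): [2.79, 2.79, 3.14, 3.14, 3.14, 3.14, 3.14].

INTERFACE

Orientations are given as a rotation vector (axis times angle).
In Python, from bench import monitor, read_camera, calibration, job gives the robot as it stands. The module is installed in compiled form; this text tells all that it offers.
- The arm moves only by the shell command python3 -m pendant 'ROWS' [OPENING] [FORCE]. ROWS is JSON, a list of rows, each a list of 6 numbers: the shift along the tool's x, y, z in units of 50 mm (1.0 is 50 mm), then the turn, a rotation vector about the tool's x, y, z in rad. In form: [[x, y, z, wx, wy, wz], ...]. A call has 1 to 20 rows; each row is the pose to reach, as a shift and turn from the pose commanded when the call began, along the tool's axes at that moment; what a row does not reach only later rows make up. A row lasts 1/10 s, in which the tool goes at most 50 mm and 8.59 degrees, less where a joint would pass 70% of its speed; a pose out of reach is approached as far as the arm can. A call with a gripper value outside its range is refused whole. OPENING is the opening, from -1 (shut) to 1 (fully open), set as the call begins (- or left out, the last holds). The fingers move at their own pace and stop on an object; FORCE is the grip in N (left out, the last holds). Time passes only in rows, so rows that repeat a pose let the fingers close. It gives the time, the measured TCP pose, the force and the opening at its end, in the units of the state.
- monitor.read_state(): the state, without advancing time (a new reading comes with each control period).
- read_camera(name): name is "side" or "top" or "wrist"; returns (picture, depth): 420x560x3 uint8, blue, green, red; 420x560 float32, m along the optical axis (not along the pixel's ray), 0 where there is no reading.
- calibration(name): a dict with "K" (3x3 intrinsics, pixels), "R" (3x3) and "t" (3): a world point X has camera coordinates R X + t. Camera axes: x right, y down, z forward; pixel columns grow to the right and rows downward; lengths in m; the calibration is good to about 2 mm. A picture is of the moment at which its call begins: read the wrist's pose just before it. calibration takes no time and is no camera call; for the wrist camera it gives the pose at the moment of the call.
- job.close_job(): hands the job in, once; it reports no verdict.
The state is a dict: "t": time; "joint_pos": joint angles; "dq": joint speeds; "effort": joint torques, N m; "tcp_pos": TCP position; "tcp_rot": TCP orientation; "contact_force": force on the tool from outside, world axes, zero at the start; "wrist_torque": the same for the moment, N m; "grip_width": finger opening in m.
Only numpy, scipy, OpenCV 4.12 (cv2) and the standard library are available. Lean on these libraries where they do the work, as an engineer would, in place of code of your own. Each camera call takes 0.05 s, during which the arm holds its last target. There are 200 camera calls.

TASK

Move the puller crossbar off the capped engine cover and set it upright on the blue mat. Then unscrew the green-topped cap: nobody knows whether its thread is right- or left-handed, so feel which way it loosens (the wrong way it stops almost at once), turn it free and lift it off. Finish while holding the cap still and upright in the gripper, at least 60 mm above where it sat, and do not let go; leave the other things on the bench where they are.

Things in the scene. Friction and masses are not known exactly. Their poses are not given: they have to be found in the camera images.
- cover: Fixed round grey cast engine cover, 150 mm across (164 mm over its six bolts) and 30 mm high, with a central boss 52 mm across rising to 45 mm and on it a threaded steel spigot that the cap hides. Origin: centre of its underside on the bench; z up. It stands anywhere on the left or right.
- seat (a point): Centre of the boss top of the cover (45 mm above the bench), on the thread axis; the seated cap's underside is about 1 mm above it.
- cap: Loose knurled steel cap, 48 mm diameter, 40 mm high, 0.28 kg; flat green top with a white radial line. Origin: centre of its underside; z up, the white line points along x. Grip it across its diameter on its upper 20 mm. One way (see thread_top) it stops hard within 8 degrees; the other way it turns lightly and climbs about 4 mm in the first 50 degrees. It does not turn back when let go.
- thread_top (a point): Top centre of the cover's spigot, inside the cap, 34 mm above seat. The coarse thread loosens counter-clockwise (seen from above) in some starts, clockwise in others; nothing shows which. Turned 60 to 110 degrees (75 is best) the cap is free to lift straight up, and clear of the spigot after 35 mm; turned less than 55 degrees it cannot be pulled off.
- crossbar: Loose aluminium puller crossbar, 140 (x) x 28 (y) x 20 mm (z), about 0.28 kg, with an upright dark steel screw, 16 mm diameter, standing 38 mm up from the middle of its top: the best place to grip it from above. Origin: centre of the bar's underside. At the start it lies flat across the cap's top, underside about 86 mm above the bench, at any yaw.
- mat: Fixed blue mat, 200 (x) x 150 (y) x 4 mm. Origin: centre of its underside on the bench, so its top is 4 mm above the bench.
- bearing: Loose bearing, 52 mm diameter, 15 mm high, midway between cover and mat. Leave alone. Origin: centre of its underside.
- socket: Loose steel socket, 26 mm diameter, 34 mm high, between and beyond cover and mat. Leave alone. Origin: centre of its underside.
- separator: Loose bearing separator, a ring 90 mm across between two bolts 140 mm long, 16 mm high, at the back of the bench. Leave alone. Origin: centre of its underside.
- conrod: Loose bronze-coloured connecting rod, 160 mm long, 18 mm high, at the back. Leave alone. Origin: underside, centre of the big ring.
- oil_bottle: Black bottle with red cap, 64 mm diameter, 170 mm high, far left. Leave alone. Origin: centre of its underside.
- wrench: Steel wrench, 200 mm long, lying far right. Leave alone. Origin: middle of its underside.

How it is judged:
On the way, in this order (a step that is already met when the one before it is completed fails the run):
1. crossbar set upright on the mat and let go (x of crossbar in the frame of mat between -0.1 and 0.1 m and y of crossbar in the frame of mat between -0.075 and 0.075 m and z of crossbar in the frame of mat below 0.008 m and angle between crossbar's own z axis and vertical below 0.12 rad and contact force between crossbar and mat above 0.5 N and contact force between the fingers and crossbar below 0.1 N and linear speed of crossbar below 0.02 m/s), for 0.2 s.
2. cap unscrewed and lifted clear of the spigot (z of cap in the frame of seat above 0.036 m and contact force between the fingers and cap above 1 N), for 0.1 s.
At the end, for the whole second after the job is handed in: The crossbar rests flat on the mat (its middle over the mat, tilt under 0.12 rad), let go and still; the cap is held in the fingers, its underside at least 61 mm above the boss top (60 mm above where it sat), within 0.3 rad of upright, still (under 0.03 m/s), touching neither cover nor crossbar (all of step 1 and z of cap in the frame of seat above 0.061 m and angle between cap's own z axis and vertical below 0.3 rad and linear speed of cap below 0.03 m/s and contact force between the fingers and cap above 1 N and contact force between cap and cover below 0.1 N and contact force between cap and crossbar below 0.1 N); the arm keeps its last pose, push and grip.
It fails at once if one of the other things moved by more than 30 mm (distance of any of bearing, socket, separator, conrod, oil_bottle, wrench from where it was at the start of the episode above 0.03 m).
It also fails if it takes over 58 s, if anything falls off the work surface, if the arm or the gripper's body presses on something with over 40 N, if the wrist force passes 120 N, or if a joint passes its speed limit or range.

## Working session

There is one attempt and no reset: what is moved stays moved. The work goes in short steps, Python scripts to look and compute and a shell command to move; the robot and the scene stay as the last step left them, time stands still between calls to the robot, and variables do not carry over. Pictures are saved under pics/ and viewed, on a budget of 10 in all, crops included, one or two more only if the job needs it, and the job is handed in when it is done.

```bash
mkdir -p pics
cat > h.py <<'E'
import numpy as np, cv2, sys
from scipy.spatial.transform import Rotation as Ro
from bench import monitor, read_camera, calibration, job
def snap(name,tag):
    c=calibration(name); im,d=read_camera(name); cv2.imwrite(f'pics/{tag}.png',im)
    np.savez(f'{tag}.npz',im=im,d=d,K=c['K'],R=c['R'],t=c['t']); return im,d,c
def ray(c,u,v):
    K,R,t=map(np.array,(c['K'],c['R'],c['t'])); o=-R.T@t; return o,R.T@np.linalg.solve(K,[u,v,1.])
def onplane(c,u,v,z):
    o,d=ray(c,u,v); return o+d*(z-o[2])/d[2]
def two(c1,p1,c2,p2):
    o1,d1=ray(c1,*p1);o2,d2=ray(c2,*p2)
    s=np.linalg.lstsq(np.c_[d1,-d2],o2-o1,rcond=None)[0]; a=o1+d1*s[0];b=o2+d2*s[1]
    return (a+b)/2,np.linalg.norm(a-b)
def cloud(c,d):
    v,u=np.mgrid[:d.shape[0],:d.shape[1]]; K,R,t=map(np.array,(c['K'],c['R'],c['t']))
    p=np.stack([(u-K[0,2])/K[0,0]*d,(v-K[1,2])/K[1,1]*d,d],-1); return (p-t)@R
def shift(target):
    s=monitor.read_state(); R=Ro.from_rotvec(s['tcp_rot']).as_matrix(); return R.T@(np.array(target)-s['tcp_pos'])/0.05
E
python3 - <<'E'
from h import *
s=monitor.read_state(); print({k:np.round(v,3) for k,v in s.items()}); print(Ro.from_rotvec(s['tcp_rot']).as_matrix().round(3))
for n in('top','side'):
    im,d,c=snap(n,n+'0'); print(n,np.round(c['K'],1).tolist(),np.round(c['R'],3).tolist(),np.round(c['t'],3), (d>0).mean())
E
```

```text
{'t': np.float64(0.0), 'joint_pos': array([ 1.262,  0.616, -0.013,  1.425,  0.008,  1.103, -0.04 ]), 'dq': array([-0.002, -0.004, -0.003,  0.001,  0.001,  0.001,  0.001]), 'effort': array([-0.0000e+00, -4.5893e+01,  2.0900e-01, -1.6574e+01, -6.1000e-02,
        2.0000e-02,  0.0000e+00]), 'tcp_pos': array([ 0.181, -0.623,  0.217]), 'tcp_rot': array([-3.108e+00, -4.420e-01,  1.000e-03]), 'contact_force': array([0.258, 0.056, 0.301]), 'wrist_torque': array([-0.008,  0.02 , -0.006]), 'grip_width': np.float64(0.093)}
[[ 0.96   0.279 -0.001]
 [ 0.279 -0.96   0.002]
 [-0.    -0.002 -1.   ]]
top [[512.7, 0.0, 282.5], [0.0, 512.7, 217.6], [0.0, 0.0, 1.0]] [[-0.002, -1.0, 0.017], [-0.995, 0.0, -0.1], [0.1, -0.017, -0.995]] [0.007 0.578 1.568] 0.9960926870748299
side [[449.3, 0.0, 283.6], [0.0, 449.3, 208.4], [0.0, 0.0, 1.0]] [[-0.996, -0.092, 0.016], [-0.075, 0.681, -0.728], [0.056, -0.726, -0.685]] [0.549 0.075 1.313] 0.9960714285714286
```

```bash
python3 -c "
import cv2,numpy as np
a=cv2.imread('pics/top0.png');b=cv2.imread('pics/side0.png');cv2.imwrite('pics/both0.png',cv2.resize(np.vstack([a,b]),(400,600)))"
```

```text
(no output)
```

View pics/top0.png

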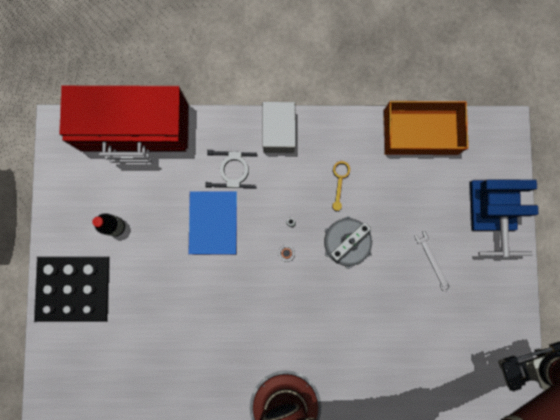

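View pics/side0.png

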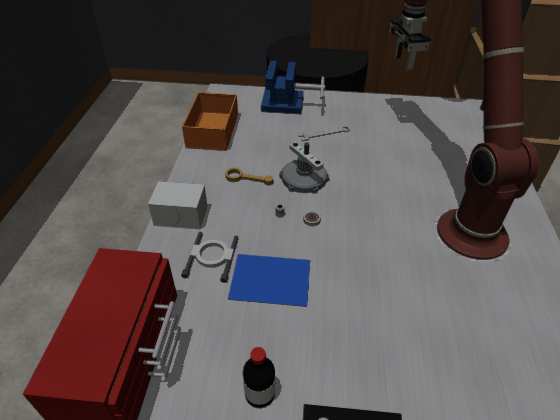

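The top view shows the mat at (213,222) and the cover at (348,242), with the crossbar lying diagonally across it. The side view shows the screw at (306,146) and the mat at (270,279). The bearing and socket sit between the cover and the mat.

Run:
```python
from h import *
D={n:dict(np.load(n+'0.npz')) for n in('top','side')}
def blob(m):
    n,l,s,ce=cv2.connectedComponentsWithStats(m.astype(np.uint8)); i=1+np.argmax(s[1:,4]); return l==i,ce[i],s[i]
mat={}
for n,c in D.items():
    im=c['im'].astype(int); P=cloud(c,c['d'])
    box=(slice(180,265),slice(185,245)) if n=='top' else (slice(250,310),slice(222,320))
    m=np.zeros(im.shape[:2],bool); m[box]=(im[...,0]>im[...,2]+70)[box]; m,ce,s=blob(m)
    pts=np.array([onplane(c,u,v,.004)[:2] for v,u in np.argwhere(m)],np.float32)
    print(n,'mat',cv2.minAreaRect(pts),ce,'z',np.median(P[m][:,2]).round(4)); mat[n]=ce
    near=(np.hypot(P[...,0]-.5,P[...,1]+.13)<.25)&(P[...,2]>.0)
    for lo,hi in((.02,.04),(.095,.115),(.128,.16)):
        m=near&(P[...,2]>lo)&(P[...,2]<hi)
        if m.sum()<4: print(lo,'few',m.sum());continue
        m,ce,s=blob(m); q=P[m]; print(n,lo,m.sum(),ce.round(1),s,'med',np.median(q,0).round(4),'zrange',q[:,2].min().round(3),q[:,2].max().round(3),'rect',cv2.minAreaRect(q[:,:2].astype(np.float32)))
print('mat two view',two(D['top'],mat['top'],D['side'],mat['side']))
t=cv2.resize(D['top']['im'][205:280,310:390],(640,600),interpolation=2); s=cv2.resize(D['side']['im'][130:195,270:340],(640,594),interpolation=2)
cv2.imwrite('pics/z1.png',cv2.resize(np.hstack([t,cv2.resize(s,(640,600))]),(800,375)))
```

```text
top mat ((0.5652942061424255, 0.22691453993320465), (0.19326427578926086, 0.14833463728427887), 0.0231679305434227) [212.33012048 222.53115318] z 0.0041
top 0.02 1263 [347.4 241.4] [ 324  216   48   52 1263] med [ 0.5041 -0.1951  0.0291] zrange 0.02 0.04 rect ((0.5045897960662842, -0.1968807578086853), (0.15242566168308258, 0.14741644263267517), 69.45741271972656)
top 0.095 405 [350.2 241. ] [331 223  40  37 405] med [ 0.4999 -0.1896  0.1053] zrange 0.095 0.115 rect ((0.5009526014328003, -0.1936536729335785), (0.028346877545118332, 0.1386013925075531), 42.54090881347656)
top 0.128 27 [351.6 239.9] [349 238   6   5  27] med [ 0.5012 -0.1916  0.1428] zrange 0.129 0.148 rect ((0.5014830231666565, -0.19170702993869781), (0.013074753805994987, 0.012123438529670238), 89.88102722167969)
side mat ((0.5659006834030151, 0.22511109709739685), (0.14909110963344574, 0.19857268035411835), 89.83761596679688) [270.31338537 279.74674761] z 0.0055
side 0.02 805 [302.5 176.8] [279 160  50  30 805] med [ 0.5111 -0.1695  0.0313] zrange 0.02 0.04 rect ((0.5089959502220154, -0.1843632012605667), (0.13506823778152466, 0.152910977602005), 71.9373550415039)
side 0.095 318 [306.  155.4] [290 142  34  27 318] med [ 0.4992 -0.1839  0.1066] zrange 0.095 0.115 rect ((0.5017834901809692, -0.1927701234817505), (0.03203488141298294, 0.1419413834810257), 42.27923583984375)
side 0.128 37 [306.1 145.8] [304 142   5   9  37] med [ 0.5015 -0.1889  0.1406] zrange 0.128 0.148 rect ((0.5016048550605774, -0.19050513207912445), (0.015334934927523136, 0.017492294311523438), 29.544294357299805)
mat two view (array([0.56524598, 0.22732913, 0.00101643]), np.float64(0.0005668645061748564))
```

View pics/z1.png

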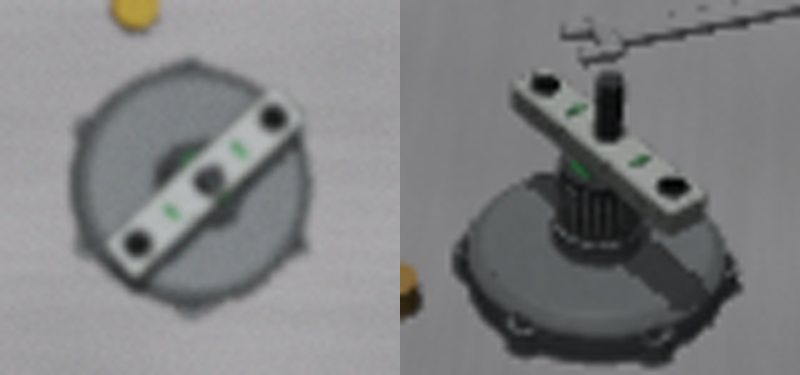

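Run:
```python
from h import *
D={n:dict(np.load(n+'0.npz')) for n in('top','side')}
print('screw top 2view',two(D['top'],(351.6,239.9),D['side'],(306,143.5)))
print(shift([.5015,-.1915,.217]).round(2))
```

```text
screw top 2view (array([ 0.50180547, -0.19055979,  0.14710387]), np.float64(0.0011778818873033824))
[ 8.56 -6.51  0.03]
```

```bash
python3 -m pendant '[[8.56,-6.51,0,0,0,-0.46],[8.56,-6.51,0,0,0,-0.46],[8.56,-6.51,0,0,0,-0.46],[8.56,-6.51,0,0,0,-0.46],[8.56,-6.51,0,0,0,-0.46],[8.56,-6.51,0,0,0,-0.46],[8.56,-6.51,0,0,0,-0.46],[8.56,-6.51,0,0,0,-0.46],[8.56,-6.51,0,0,0,-0.46],[8.56,-6.51,0,0,0,-0.46],[8.56,-6.51,0,0,0,-0.46],[8.56,-6.51,0,0,0,-0.46],[8.56,-6.51,0,0,0,-0.46],[8.56,-6.51,0,0,0,-0.46],[8.56,-6.51,0,0,0,-0.46],[8.56,-6.51,0,0,0,-0.46]]' 1 40
python3 - <<'E'
from h import *
s=monitor.read_state(); print(s['joint_pos'].round(2)); R=Ro.from_rotvec(s['tcp_rot']).as_matrix(); print(R.round(3))
im,d,c=snap('wrist','w1'); P=cloud(c,d)
print(np.round(-np.array(c['R']).T@c['t'],3))
near=np.hypot(P[...,0]-.5,P[...,1]+.19)<.1
for lo,hi in((.098,.115),(.135,.16)):
    m=(near&(P[...,2]>lo)&(P[...,2]<hi)); q=P[m]
    if len(q)>5: print(lo,len(q),np.median(q,0).round(4),cv2.minAreaRect(q[:,:2].astype(np.float32)))
E
```

```text
t: 1.7
tcp_pos: [0.5007, -0.1937, 0.2186]
tcp_rot: [2.929, 1.136, -0.001]
contact_force: [-0.6, 0.5, -0.0]
grip_width: 0.0929
[ 0.47  0.45 -0.2   1.75  0.11  0.96 -0.61]
[[ 0.739  0.674 -0.   ]
 [ 0.674 -0.739 -0.   ]
 [-0.001  0.    -1.   ]]
[ 0.56  -0.14   0.384]
0.098 4994 [ 0.5062 -0.1903  0.1053] ((0.5021734237670898, -0.19341644644737244), (0.028627216815948486, 0.14006072282791138), 43.22955322265625)
0.135 392 [ 0.5024 -0.1917  0.1434] ((0.5017412900924683, -0.19216370582580566), (0.015201578848063946, 0.015091092325747013), 89.38189697265625)
```

View pics/w1.png

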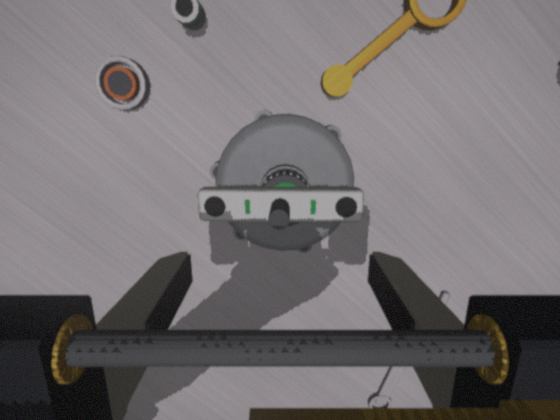

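The wrist view shows the fingers opening along the bar. The screw is at (280,208) on the tool axis, and its top height agrees at about 0.144 m from three views. I'll descend and grip.

```bash
python3 -m pendant '[[0.04,-0.01,0.4,0,0,0],[0.04,-0.01,0.8,0,0,0],[0.04,-0.01,1.2,0,0,0],[0.04,-0.01,1.5,0,0,0],[0.04,-0.01,1.75,0,0,0],[0.04,-0.01,1.95,0,0,0],[0.04,-0.01,2.05,0,0,0],[0.04,-0.01,2.1,0,0,0],[0.04,-0.01,2.12,0,0,0],[0.04,-0.01,2.12,0,0,0],[0.04,-0.01,2.12,0,0,0]]'
python3 -m pendant '[[0,0,0,0,0,0],[0,0,0,0,0,0],[0,0,0,0,0,0],[0,0,0,0,0,0],[0,0,0,0,0,0],[0,0,0,0,0,0],[0,0,0,0,0,0],[0,0,0,0,0,0],[0,0,0,0,0,0],[0,0,0,0,0,0]]' -1 50
```

```text
t: 2.85
tcp_pos: [0.503, -0.1905, 0.1132]
tcp_rot: [2.927, 1.14, 0.001]
contact_force: [0.2, -0.4, -0.6]
grip_width: 0.0931
t: 3.85
tcp_pos: [0.5027, -0.1904, 0.1127]
tcp_rot: [2.927, 1.14, 0.0]
contact_force: [0.9, -1.2, -0.2]
grip_width: 0.0177
```

```bash
python3 -m pendant '[[0,0,-0.05,0,0,0],[0,0,-0.15,0,0,0],[0,0,-0.3,0,0,0],[0,0,-0.5,0,0,0],[0,0,-0.7,0,0,0],[0,0,-0.9,0,0,0],[0,0,-1.1,0,0,0],[0,0,-1.3,0,0,0],[0,0,-1.5,0,0,0],[0,0,-1.6,0,0,0],[0,0,-1.6,0,0,0],[0,0,-1.6,0,0,0]]'
python3 - <<'E'
from h import *
im,d,c=snap('wrist','w2')
print(monitor.read_state()['grip_width'],shift([.565,.227,.193]).round(2))
E
```

```text
t: 5.05
tcp_pos: [0.5024, -0.1904, 0.1925]
tcp_rot: [-2.927, -1.14, 0.001]
contact_force: [-0.2, -0.3, -2.7]
grip_width: 0.0151
0.015324059973828307 [ 6.57 -5.3  -0.01]
```

View pics/w2.png

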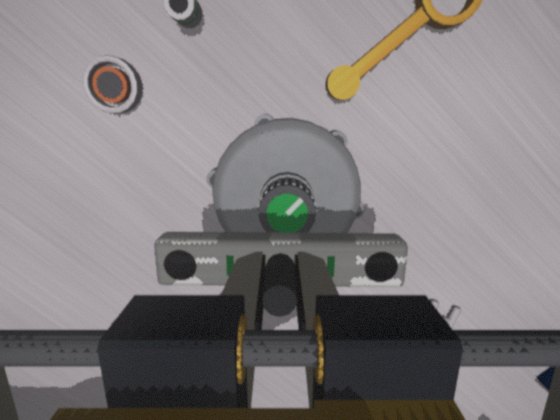

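The bar is held level at (280,265), and the green cap stayed seated at (288,212). Next, carry the bar to the mat.

```bash
python3 -m pendant '[[0.1,-0.08,0,0,0,0],[0.3,-0.24,0,0,0,0],[0.65,-0.52,0,0,0,0],[1.1,-0.89,0,0,0,0],[1.6,-1.29,0,0,0,0],[2.1,-1.69,0,0,0,0],[2.6,-2.1,0,0,0,0],[3.1,-2.5,0,0,0,0],[3.6,-2.9,0,0,0,0],[4.1,-3.31,0,0,0,0],[4.6,-3.71,0,0,0,0],[5.1,-4.11,0,0,0,0],[5.55,-4.48,0,0,0,0],[5.95,-4.8,0,0,0,0],[6.25,-5.04,0,0,0,0],[6.45,-5.2,0,0,0,0],[6.55,-5.29,0,0,0,0],[6.57,-5.3,0,0,0,0],[6.57,-5.3,0,0,0,0],[6.57,-5.3,0,0,0,0]]'
python3 - <<'E'
from h import *
im,d,c=snap('wrist','w3'); P=cloud(c,d); s=monitor.read_state(); print(s['joint_pos'].round(2),s['grip_width'])
x,y,z=s['tcp_pos']; m=(np.hypot(P[...,0]-x,P[...,1]-y)<.085)&(P[...,2]>z-.03)&(P[...,2]<z+.015); q=P[m]
q=q[np.abs((q[:,:2]-[x,y])@[.674,-.739])>.03]
A=np.linalg.lstsq(np.c_[q[:,:2]-[x,y],np.ones(len(q))],q[:,2],rcond=None)[0]; print('bar top plane (slopes,z)',A.round(4),len(q))
print('TCP above bar top expected; mat z', [np.median(P[...,2][(im[...,0]>im[...,2].astype(int)+70)]).round(4)])
E
```

```text
t: 7.1
tcp_pos: [0.5656, 0.2254, 0.1927]
tcp_rot: [2.928, 1.137, -0.001]
contact_force: [0.4, 0.8, -1.3]
grip_width: 0.0153
[-0.28  0.58 -0.22  1.58  0.14  1.   -1.37] 0.015293198972890526
bar top plane (slopes,z) [-0.1694 -0.1711  0.184 ] 7462
TCP above bar top expected; mat z [np.float64(0.0039)]
```

Run:
```python
from h import *
c=dict(np.load('w3.npz')); P=cloud(c,c['d']); x,y,z=.5656,.2254,.1927
a=(P[...,:2]-[x,y])@[.674,-.739]; b=(P[...,:2]-[x,y])@[.739,.674]
for lo,hi in((-.07,-.03),(.03,.07)):
    for k in np.arange(-.02,.021,.005):
        m=(a>lo)&(a<hi)&(b>k)&(b<k+.005)&(P[...,2]>.1); print(lo,round(k,3),m.sum(),np.percentile(P[m][:,2],[10,50,90]).round(4) if m.sum() else '')
```

```text
-0.07 -0.02 57 [0.1833 0.1838 0.1843]
-0.07 -0.015 482 [0.1841 0.1849 0.1858]
-0.07 -0.01 560 [0.1842 0.1851 0.1859]
-0.07 -0.005 572 [0.1842 0.185  0.1858]
-0.07 0.0 597 [0.184  0.1848 0.1857]
-0.07 0.005 680 [0.183  0.1842 0.1852]
-0.07 0.01 709 [0.1701 0.1778 0.1826]
-0.07 0.015 43 [0.2996 0.3001 0.3004]
-0.07 0.02 1622 [0.2938 0.3025 0.3048]
0.03 -0.02 93 [0.1845 0.1854 0.186 ]
0.03 -0.015 518 [0.1854 0.1862 0.187 ]
0.03 -0.01 591 [0.1855 0.1863 0.1872]
0.03 -0.005 600 [0.1854 0.1862 0.187 ]
0.03 0.0 620 [0.1853 0.1861 0.187 ]
0.03 0.005 773 [0.1834 0.1852 0.1863]
0.03 0.01 603 [0.1718 0.178  0.183 ]
0.03 0.015 1 [0.3022 0.3022 0.3022]
0.03 0.02 1241 [0.2937 0.301  0.3044]
```

View pics/w3.png

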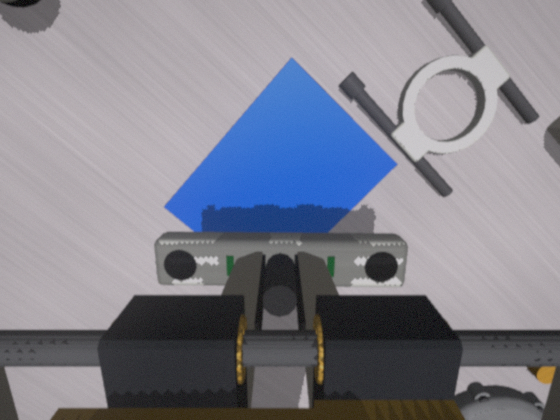

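The bar is level to about 0.013 rad. The mat is below it and clear of the separator. The underside is at 0.1655 m, so it has about 161 mm to go.

```bash
python3 -m pendant '[[0,0,0.1,0,0,0],[0,0,0.3,0,0,0],[0,0,0.6,0,0,0],[0,0,0.9,0,0,0],[0,0,1.2,0,0,0],[0,0,1.5,0,0,0],[0,0,1.8,0,0,0],[0,0,2.1,0,0,0],[0,0,2.4,0,0,0],[0,0,2.65,0,0,0],[0,0,2.85,0,0,0],[0,0,2.97,0,0,0],[0,0,3.05,0,0,0],[0,0,3.1,0,0,0],[0,0,3.1,0,0,0],[0,0,3.1,0,0,0]]'
python3 -m pendant '[[0,0,0.03,0,0,0],[0,0,0.06,0,0,0],[0,0,0.09,0,0,0],[0,0,0.12,0,0,0],[0,0,0.12,0,0,0],[0,0,0.12,0,0,0]]'
```

```text
t: 8.75
tcp_pos: [0.5657, 0.2272, 0.0382]
tcp_rot: [-2.927, -1.14, -0.002]
contact_force: [0.5, 0.5, -2.3]
grip_width: 0.0152
t: 9.35
tcp_pos: [0.5656, 0.227, 0.0319]
tcp_rot: [-2.927, -1.14, -0.001]
contact_force: [0.2, 0.3, -0.6]
grip_width: 0.0152
```

```bash
python3 -m pendant '[[0,0,0.01,0,0,0],[0,0,0.02,0,0,0],[0,0,0.02,0,0,0],[0,0,0.02,0,0,0]]'
```

```text
t: 9.75
tcp_pos: [0.5659, 0.2269, 0.0315]
tcp_rot: [2.927, 1.14, 0.002]
contact_force: [0.6, -1.8, 5.9]
grip_width: 0.0151
```

The push force shows the bar is on the mat. Release and retreat upward.

```bash
python3 -m pendant '[[0,0,0,0,0,0],[0,0,0,0,0,0],[0,0,0,0,0,0],[0,0,0,0,0,0],[0,0,0,0,0,0],[0,0,0,0,0,0],[0,0,0,0,0,0],[0,0,0,0,0,0]]' 1 40
python3 -m pendant '[[0,0,-0.2,0,0,0],[0,0,-0.5,0,0,0],[0,0,-1,0,0,0],[0,0,-1.5,0,0,0],[0,0,-2,0,0,0],[0,0,-2.5,0,0,0],[0,0,-3,0,0,0],[0,0,-3.4,0,0,0],[0,0,-3.4,0,0,0],[0,0,-3.4,0,0,0]]'
python3 - <<'E'
from h import *
s=monitor.read_state(); print(s['joint_pos'].round(2),s['grip_width'])
for n in('wrist','top','side'):
    im,d,c=snap(n,n+'4'); P=cloud(c,d)
    r=(np.hypot(P[...,0]-.566,P[...,1]-.227)<.09)
    for lo,hi in((.017,.035),(.05,.075)):
        q=P[r&(P[...,2]>lo)&(P[...,2]<hi)]
        if len(q)>5: print(n,'bar/screw',len(q),np.median(q,0).round(4),cv2.minAreaRect(q[:,:2].astype(np.float32)))
    # cap green top
    hsv=cv2.cvtColor(im,cv2.COLOR_BGR2HSV); g=cv2.inRange(hsv,(40,80,40),(85,255,255))>0
    r=(np.hypot(P[...,0]-.5,P[...,1]+.195)<.05)&(P[...,2]>.07)&(P[...,2]<.1)
    if (r).sum()>5: print(n,'cap',r.sum(),np.median(P[r],0).round(4),cv2.minEnclosingCircle(P[r][:,:2].astype(np.float32)),'green px',np.argwhere(g&r).mean(0),(g&r).sum())
E
```

```text
t: 10.55
tcp_pos: [0.5654, 0.227, 0.0307]
tcp_rot: [-2.927, -1.14, -0.0]
contact_force: [-0.3, 0.5, -0.1]
grip_width: 0.0743
t: 11.55
tcp_pos: [0.5653, 0.2269, 0.2014]
tcp_rot: [2.927, 1.14, 0.002]
contact_force: [-0.1, 0.2, -0.5]
grip_width: 0.0929
[-0.28  0.57 -0.22  1.57  0.14  1.01 -1.37] 0.09287176237004158
wrist bar/screw 3379 [0.5672 0.2283 0.0238] ((0.5636993646621704, 0.22480350732803345), (0.02761204168200493, 0.14017952978610992), 42.369712829589844)
wrist bar/screw 264 [0.5644 0.2251 0.0617] ((0.5637607574462891, 0.22427813708782196), (0.01541057974100113, 0.01482754573225975), 44.566375732421875)
top bar/screw 146 [0.5895 0.1948 0.0239] ((0.5891266465187073, 0.19562038779258728), (0.028724754229187965, 0.059311382472515106), 43.95741271972656)
top cap 209 [ 0.5043 -0.1973  0.0867] ((0.5035121440887451, -0.19727352261543274), 0.024101978167891502) green px [240.76190476 350.75238095] 105
side bar/screw 466 [0.5583 0.2324 0.025 ] ((0.5631647706031799, 0.22465327382087708), (0.02907743863761425, 0.14015260338783264), 42.72119140625)
side bar/screw 41 [0.5631 0.2267 0.0623] ((0.563511848449707, 0.22440363466739655), (0.013914716430008411, 0.01660054922103882), 54.26060485839844)
side cap 176 [ 0.5038 -0.1888  0.0874] ((0.5026201009750366, -0.19812001287937164), 0.026415053755044937) green px [157.15517241 305.0862069 ] 58
```

The bar rests flat: its top is at 24 mm and the screw is upright at (0.564, 0.225). The cap is at (0.5035, -0.197) with its top at 0.0867 m. I'll move above it with the wrist re-centred.

```bash
python3 -c "
from h import *
print(shift([.5035,-.1972,.190]).round(2))"
```

```text
[-6.63  5.42  0.2 ]
```

```bash
python3 -m pendant '[[-0.3,0.25,0,0,0,-0.03],[-1,0.82,0,0,0,-0.1],[-1.7,1.39,0,0,0,-0.15],[-2.5,2.04,0,0,0,-0.2],[-3.3,2.7,0,0,0,-0.25],[-4.1,3.35,0,0,0,-0.3],[-4.9,4.01,0,0,0,-0.35],[-5.6,4.58,0,0,0,-0.4],[-6.2,5.07,0,0,0,-0.44],[-6.5,5.31,0.1,0,0,-0.46],[-6.63,5.42,0.2,0,0,-0.46],[-6.63,5.42,0.2,0,0,-0.46],[-6.63,5.42,0.2,0,0,-0.46],[-6.63,5.42,0.2,0,0,-0.46],[-6.63,5.42,0.2,0,0,-0.46]]' 1 40
python3 - <<'E'
from h import *
s=monitor.read_state(); print(s['joint_pos'].round(2)); R=Ro.from_rotvec(s['tcp_rot']).as_matrix(); print(R.round(3))
im,d,c=snap('wrist','w5'); P=cloud(c,d); r=(np.hypot(P[...,0]-.5035,P[...,1]+.197)<.05)&(P[...,2]>.08)&(P[...,2]<.1)
q=P[r]; print('cap',r.sum(),np.median(q,0).round(4),cv2.minEnclosingCircle(q[:,:2].astype(np.float32)),cv2.minAreaRect(q[:,:2].astype(np.float32)))
ce=np.argwhere(r).mean(0)[::-1]; t=dict(np.load('top4.npz'))
Pt=cloud(t,t['d']); rt=(np.hypot(Pt[...,0]-.5035,Pt[...,1]+.197)<.05)&(Pt[...,2]>.08)&(Pt[...,2]<.1)
print('two view',two(c,ce,t,np.argwhere(rt).mean(0)[::-1]),ce)
E
```

```text
t: 13.2
tcp_pos: [0.5051, -0.1951, 0.1909]
tcp_rot: [-2.588, -1.781, -0.001]
contact_force: [0.4, 1.1, 0.5]
grip_width: 0.0927
[ 0.55  0.49 -0.33  1.77  0.19  0.91 -0.23]
[[ 0.357  0.934  0.001]
 [ 0.934 -0.357  0.001]
 [ 0.001  0.    -1.   ]]
cap 2578 [ 0.5045 -0.1964  0.0859] ((0.5042399764060974, -0.19716869294643402), 0.02430039644241333) ((0.5041751265525818, -0.19720453023910522), (0.0471826046705246, 0.04700550064444542), 87.86299133300781)
two view (array([ 0.50404963, -0.19799661,  0.08065784]), np.float64(0.000300880885051102)) [279.22885958 211.7416602 ]
```

View pics/w5.png

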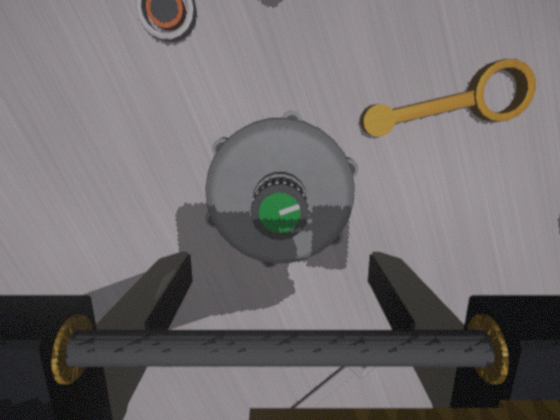

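The cap top is at (279,212). It measures 48 mm across, centred at (0.5042, -0.1972) at z 0.086, inside the open fingers. Descend and grip.

```bash
python3 -m pendant '[[-0.05,0,0.3,0,0,0],[-0.05,0,0.7,0,0,0],[-0.05,0,1.1,0,0,0],[-0.05,0,1.5,0,0,0],[-0.05,0,1.9,0,0,0],[-0.05,0,2.2,0,0,0],[-0.05,0,2.45,0,0,0],[-0.05,0,2.6,0,0,0],[-0.05,0,2.66,0,0,0],[-0.05,0,2.66,0,0,0],[-0.05,0,2.66,0,0,0]]'
python3 -m pendant '[[0,0,0,0,0,0],[0,0,0,0,0,0],[0,0,0,0,0,0],[0,0,0,0,0,0],[0,0,0,0,0,0],[0,0,0,0,0,0],[0,0,0,0,0,0],[0,0,0,0,0,0]]' -1 50
python3 -c "
from h import *
s=monitor.read_state(); print(s['joint_pos'].round(3),s['wrist_torque'].round(3),s['grip_width'])"
```

```text
t: 14.35
tcp_pos: [0.5042, -0.1993, 0.0583]
tcp_rot: [2.59, 1.777, 0.001]
contact_force: [-0.3, 0.6, 0.8]
grip_width: 0.093
t: 15.15
tcp_pos: [0.5036, -0.1992, 0.0577]
tcp_rot: [-2.59, -1.777, 0.0]
contact_force: [0.8, 0.3, 0.6]
grip_width: 0.0479
[ 0.502  0.677 -0.256  1.898  0.283  0.602 -0.303] [-0.079 -0.034 -0.037] 0.04785235454105486
```

```bash
python3 -m pendant '[[0.03,0,0,0,0,0],[0.03,0,0,0,0,0],[0.03,0,0,0,0,0],[0.03,0,0,0,0,0]]' 0.3 50
python3 - <<'E'
from h import *
p=[]
for i in range(6): p.append(monitor.read_state()['tcp_pos']); read_camera('top')
print(np.mean(p,0).round(4),np.std(p,0).round(4))
s=monitor.read_state(); print(s['grip_width'])
E
```

```text
t: 15.55
tcp_pos: [0.5042, -0.1977, 0.0577]
tcp_rot: [-2.59, -1.778, -0.0]
contact_force: [0.2, 0.6, 0.3]
grip_width: 0.0607
[ 0.5042 -0.1978  0.0577] [0. 0. 0.]
0.06056494428217312
```

```bash
python3 -m pendant '[[0,0,0,0,0,0],[0,0,0,0,0,0],[0,0,0,0,0,0],[0,0,0,0,0,0],[0,0,0,0,0,0],[0,0,0,0,0,0],[0,0,0,0,0,0]]' -1 50
python3 -c "
from h import *
s=monitor.read_state(); print(s['joint_pos'].round(3),s['wrist_torque'].round(3),s['tcp_rot'].round(4),s['grip_width'])"
python3 -m pendant '[[0,0,0,0,0,-0.04],[0,0,-0.005,0,0,-0.08],[0,0,-0.01,0,0,-0.12],[0,0,-0.015,0,0,-0.16],[0,0,-0.02,0,0,-0.2],[0,0,-0.025,0,0,-0.24],[0,0,-0.025,0,0,-0.24],[0,0,-0.025,0,0,-0.24]]'
python3 -c "
from h import *
s=monitor.read_state(); print(s['joint_pos'].round(3),s['wrist_torque'].round(3),s['tcp_rot'].round(4),s['grip_width'])
im,d,c=snap('wrist','w6')"
```

```text
t: 16.55
tcp_pos: [0.5041, -0.1978, 0.0577]
tcp_rot: [-2.59, -1.777, 0.0]
contact_force: [-0.2, -0.0, -0.0]
grip_width: 0.0474
[ 0.499  0.676 -0.255  1.898  0.283  0.602 -0.305] [-0.05  -0.03  -0.027] [-2.5903 -1.7774  0.    ] 0.04735879814308303
t: 17.35
tcp_pos: [0.5047, -0.1963, 0.058]
tcp_rot: [-2.356, -2.075, -0.004]
contact_force: [4.8, 1.3, -12.1]
grip_width: 0.0472
[ 0.542  0.684 -0.326  1.897  0.352  0.617 -0.131] [ 0.356 -1.101 -1.383] [-2.3563 -2.0755 -0.004 ] 0.04720677094507709
```

Counter-clockwise hit a hard stop: about -1.4 N·m with the cap slipping in the fingers. So it should loosen clockwise. I'll turn back the other way and check the torque.

```bash
python3 -m pendant '[[0,0,0.01,0,0,0.06],[0,0,0.02,0,0,0.12],[0,0,0.025,0,0,0.18],[0,0,0.025,0,0,0.24],[0,0,0.02,0,0,0.3],[0,0,0.01,0,0,0.38],[0,0,0,0,0,0.46],[0,0,-0.01,0,0,0.54],[0,0,-0.01,0,0,0.54],[0,0,-0.01,0,0,0.54]]'
python3 -c "
from h import *
s=monitor.read_state(); print(s['joint_pos'].round(3),s['wrist_torque'].round(3),s['tcp_rot'].round(4),s['grip_width'],-2*np.degrees(np.arctan2(s['tcp_rot'][1],s['tcp_rot'][0])))
im,d,c=snap('wrist','w7')"
```

```text
t: 18.4
tcp_pos: [0.5042, -0.1965, 0.0597]
tcp_rot: [-2.821, -1.381, 0.0]
contact_force: [1.7, 1.9, -2.5]
grip_width: 0.0474
[ 0.445  0.666 -0.175  1.9    0.193  0.593 -0.514] [ 0.46  -0.267  0.013] [-2.8211e+00 -1.3807e+00  2.0000e-04] 0.04739094873449032 307.8435883970964
```

Clockwise turns lightly, with almost no torque. Continue to about 75° net.

```bash
python3 -m pendant '[[0,0,-0.008,0,0,0.08],[0,0,-0.016,0,0,0.16],[0,0,-0.024,0,0,0.24],[0,0,-0.031,0,0,0.32],[0,0,-0.038,0,0,0.4],[0,0,-0.045,0,0,0.48],[0,0,-0.052,0,0,0.56],[0,0,-0.059,0,0,0.64],[0,0,-0.066,0,0,0.72],[0,0,-0.073,0,0,0.8],[0,0,-0.08,0,0,0.88],[0,0,-0.085,0,0,0.92],[0,0,-0.085,0,0,0.92],[0,0,-0.085,0,0,0.92]]'
python3 -c "
from h import *
s=monitor.read_state(); print(s['joint_pos'].round(3),s['wrist_torque'].round(3),s['contact_force'].round(2),s['grip_width'],-2*np.degrees(np.arctan2(s['tcp_rot'][1],s['tcp_rot'][0])))
im,d,c=snap('wrist','w8')"
```

```text
t: 19.85
tcp_pos: [0.5049, -0.1973, 0.0638]
tcp_rot: [-3.141, 0.023, -0.002]
contact_force: [1.8, 2.0, -3.3]
grip_width: 0.0477
[ 0.278  0.656  0.084  1.901 -0.094  0.587 -1.162] [ 0.467 -0.692  0.028] [ 1.8   2.03 -3.33] 0.047690138335496 -359.1726363648824
```

View pics/w8.png

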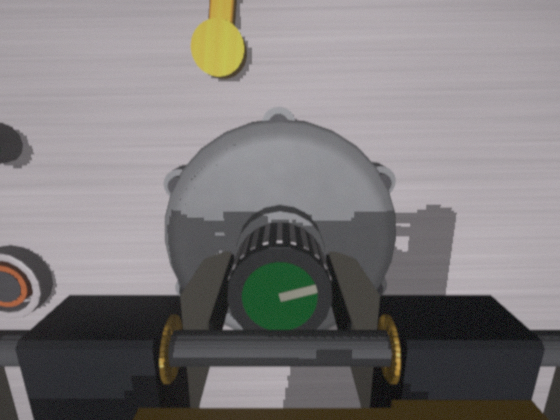

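The cap turned with the fingers. Its white line is at about 11° in the tool view, against about 17° at the start, so the net turn is about 75°. Lift slowly.

```bash
python3 -m pendant '[[0,0,-0.05,0,0,0],[0,0,-0.1,0,0,0],[0,0,-0.15,0,0,0],[0,0,-0.2,0,0,0]]'
python3 -m pendant '[[0,0,-0.1,0,0,0],[0,0,-0.25,0,0,0],[0,0,-0.4,0,0,0],[0,0,-0.55,0,0,0],[0,0,-0.7,0,0,0],[0,0,-0.9,0,0,0],[0,0,-1.1,0,0,0],[0,0,-1.3,0,0,0],[0,0,-1.5,0,0,0],[0,0,-1.65,0,0,0],[0,0,-1.75,0,0,0],[0,0,-1.8,0,0,0],[0,0,-1.8,0,0,0],[0,0,-1.8,0,0,0],[0,0,-1.8,0,0,0]]'
python3 - <<'E'
from h import *
s=monitor.read_state(); print(s['wrist_torque'].round(2),s['grip_width'])
im,d,c=snap('side','s9'); P=cloud(c,d); w=snap('wrist','w9')
cv2.imwrite('pics/f9.png',np.hstack([cv2.resize(im[80:200,230:380],(400,320)),cv2.resize(w[0],(400,320))]))
Pw=cloud(w[2],w[1]); hsv=cv2.cvtColor(w[0],cv2.COLOR_BGR2HSV); g=cv2.inRange(hsv,(40,80,40),(85,255,255))>0
m=g&(np.hypot(Pw[...,0]-.504,Pw[...,1]+.197)<.04)&(Pw[...,2]>.1); q=Pw[m]; a=np.linalg.lstsq(np.c_[q[:,:2]-q[:,:2].mean(0),np.ones(len(q))],q[:,2],rcond=None)[0]; print('cap top slopes,z',a.round(4),'centre',q.mean(0).round(4),'underside above boss',(a[2]-.085).round(4))
for n,PP in(('side',P),):
    r=(np.hypot(PP[...,0]-.564,PP[...,1]-.225)<.09)&(PP[...,2]>.017)&(PP[...,2]<.035); print('bar',np.median(PP[r][:,2]),cv2.minAreaRect(PP[r][:,:2].astype(np.float32)))
E
```

```text
t: 20.3
tcp_pos: [0.5047, -0.1979, 0.0739]
tcp_rot: [3.141, -0.027, 0.002]
contact_force: [4.9, 1.4, -6.9]
grip_width: 0.0475
t: 21.8
tcp_pos: [0.5039, -0.1976, 0.1632]
tcp_rot: [-3.141, 0.027, 0.002]
contact_force: [0.3, 0.7, -3.3]
grip_width: 0.0477
[ 0.02  0.03 -0.04] 0.047720285150760954
cap top slopes,z [ 0.0245 -0.013   0.1918] centre [ 0.5036 -0.1973  0.1918] underside above boss 0.1068
bar 0.025012837320329225 ((0.5635958313941956, 0.22452858090400696), (0.029620299115777016, 0.13996754586696625), 43.1969108581543)
```

View pics/f9.png

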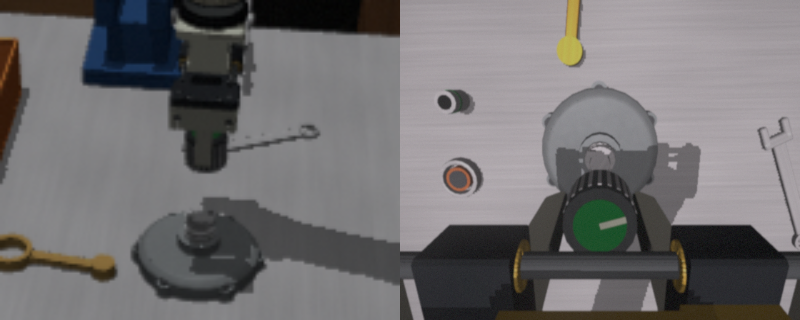

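The cap is off the spigot and held upright (tilt about 0.03 rad), with its underside about 107 mm above the boss. Settle, then hand in.

```bash
python3 -m pendant '[[0,0,0,0,0,0],[0,0,0,0,0,0],[0,0,0,0,0,0],[0,0,0,0,0,0]]' && python3 -c "
from h import *
print(np.abs(monitor.read_state()['dq']).max()); print(job.close_job())"
```

```text
t: 22.3
tcp_pos: [0.5042, -0.1978, 0.1637]
tcp_rot: [-3.141, 0.027, -0.0]
contact_force: [1.1, 0.2, -3.3]
grip_width: 0.0476
0.0014571712033149093
the job is handed in; nothing more can be done
None
```

The crossbar is on the mat, and I handed the job in at 22.3 s with the cap off and held in the gripper. No verdict is reported, so success rests on my last checks.

- **Crossbar:** I moved it by its screw and set it near the mat's centre. Its top measured 24–25 mm above the bench before and after the cap work, so it lies flat. I confirmed it was let go before leaving it.
- **Thread:** turning counter-clockwise hit a hard stop, with about 1.4 N·m on the wrist and the cap slipping a few degrees in the fingers. Clockwise ran free, so I turned it about 75° that way and lifted it straight up.
- **Cap at the end:**
  - held at a grip width of 47.6 mm, with the gripper force set to 50 N
  - underside about 107 mm above the boss
  - tilt about 0.03 rad
  - arm almost still (joint speeds under 0.002 rad/s)
- **Other objects:** nothing suggested that any of them moved. I only saw those in view in the last pictures and did not measure them again.
- **Disagreements:** two-view heights came out 3 mm low for the mat, about 3 mm high for the screw top, and 5–6 mm low for the cap top. They relied on blob centres. The depth readings matched the given sizes to about 1–2 mm, so I used those.

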